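# Set a sole splitter's feed throat with a gauge blade

## Task

Take the red-handled gauge blade out of its wooden rack and guide it (do not drop it) into the leaning throat of the green sole splitter until the underside of its handle rests on the lip of the throat. Then push the yellow-knobbed clamp lever all the way over, away from the robot, so that the jaw closes on the blade. Leave the gauge in the throat and let go of everything; do not disturb the white-handled gauge or the other things on the bench.

Things in the scene. Friction and masses are not known exactly. Their poses are not given: they have to be found in the camera images.
- gauge: Red-handled gauge, loose, 165 g. Origin: centre of the handle's underside (shoulder). z along the gauge, out through the handle. Handle block 26 mm in x, 40 in y, z 0 to 60. Steel blade 5 mm in x, 38 in y (30 at the very tip), z 0 to -70. Starts upright in either rack slot, shoulder on the rack's top, axes as the rack's; lift straight up over 70 mm to free it. A half turn about z looks the same.
- spare_gauge: Bystander: the same gauge with a white handle, in the other slot of the rack; same frame and sizes, the handles' centres 70 mm apart along y. Leave it in place.
- rack: Wooden rack block fixed to the bench, 70 mm in x, 170 mm in y, 85 mm high; origin at the centre of its underside, z up. Two upright slots at y = -35 and +35 mm, each 9 mm in x by 44 mm in y, 78 mm deep.
- throat: Mouth of the splitter's feed throat, a steel slot leaning 35 deg. Origin: centre of the open mouth, 130 mm above the bench. z points out (up, back towards the robot): the blade goes in along -z. x across the gap, away from the robot; y along the slot, level. Open x -5 to 5 mm, y -26 to 26, 85 deep; lips at z = 0. Gauge home: its origin at z = 0, x about -2, axes parallel; it stays by its weight.
- splitter: The green sole splitter, fixed to the bench. Origin on the bench straight under the mouth of the throat, z up, x away from the robot, y to the left. Base 240 mm by 130 mm, from x = -85 to 155 mm; a gear housing behind the throat reaches 84 mm high; a base for the clamp lever extends to y = +155 mm.
- jaw_lip (a point): Middle of the lip of the movable jaw (black with a brass lip, 22 mm thick, 51 mm wide), the throat's wall on its +x side; lip 1 mm below the others. The wall at -x is fixed, 30 mm thick, 90 wide; steel end blocks 17 mm wide close the slot's ends. Nothing stands above the lips' plane within 90 mm of the mouth.
- clamp (a joint): Clamp lever at the splitter's left, rad: 0 = open, leaning 0.5 rad towards the robot (splitter -x); 1.0 = closed, at its stop, leaning 0.5 rad away. Starts between 0 and 0.15. It stays where it is left; a few newtons at the knob move it. It moves the jaw 4 mm per rad: the gap is 10 mm open, 6 mm closed.
- clamp_tip (a point): Centre of the yellow ball knob (30 mm diameter) at the end of the clamp lever (steel rod, 12 mm diameter, 100 mm from pivot to ball centre), 150 to 165 mm above the bench. It moves with the lever.
- clamp_pivot (a point): Pivot of the clamp lever, fixed on the splitter, 64 mm above the bench, at x = -30 mm, y = +130 mm in the splitter's frame. The lever swings about a level axis along splitter y. The block under it, 50 mm in x and 30 mm in y, is 57 mm high.
- soles: Bystander: pile of four black sandal soles, about 240 by 84 mm, 37 mm high; origin under its centre. Loose.
- jar: Bystander: amber jar, 68 mm diameter, 85 mm high, origin under its centre. Loose.
- hammer: Bystander: hammer lying flat on the bench. Loose.
Things that resemble listed ones, but are neither listed nor needed, are in the scene too. Several things have the shape of the gauge; the one meant has the colours described above.

How it is judged:
On the way, in this order (a step that is already met when the one before it is completed fails the run):
1. the gripper, holding the gauge, has brought at least 25 mm of the blade into the throat (z of gauge in the frame of throat between 0.008 and 0.045 m and x of gauge in the frame of throat between -0.006 and 0.006 m and y of gauge in the frame of throat between -0.012 and 0.012 m and contact force between the fingers and gauge above 0.5 N), for 0.04 s.
2. the gauge is home, its shoulder on the lip, with the clamp still open (below 0.4 rad) (z of gauge in the frame of throat between -0.005 and 0.005 m and x of gauge in the frame of throat between -0.006 and 0.006 m and y of gauge in the frame of throat between -0.01 and 0.01 m and angle between the z axis of gauge and the z axis of throat, either way round below 0.12 rad and angle between the x axis of gauge and the x axis of throat, either way round below 0.12 rad and value of joint clamp below 0.4 rad), for 0.2 s.
At the end, for the whole second after the job is handed in: The gauge rests in the throat with its shoulder on the lip (within 5 mm along the throat, within 6 mm across the gap, within 10 mm of the slot's middle along it, axes within 0.12 rad of the throat's), at rest, and the clamp lever is closed (above 0.85 rad of 1.0) (z of gauge in the frame of throat between -0.005 and 0.005 m and x of gauge in the frame of throat between -0.006 and 0.006 m and y of gauge in the frame of throat between -0.01 and 0.01 m and angle between the z axis of gauge and the z axis of throat, either way round below 0.12 rad and angle between the x axis of gauge and the x axis of throat, either way round below 0.12 rad and value of joint clamp above 0.85 rad and linear speed of gauge below 0.02 m/s); the robot touches nothing.
It fails at once if the white-handled gauge is pushed or lifted from its place by more than 20 mm (distance of spare_gauge from where it was at the start of the episode above 0.02 m).
It fails at once if the pile of soles, the jar or the hammer is moved by more than 30 mm, or the jar tips over (distance of any of soles, jar, hammer from where it was at the start of the episode above 0.03 m or angle between jar's own z axis and vertical above 0.5 rad).
It also fails if it takes over 54 s, if anything falls off the work surface, if the arm or the gripper's body presses on something with over 40 N, if the wrist force passes 120 N, or if a joint passes its speed limit or range.

## Robot

A 7-joint arm with a two-finger parallel gripper is mounted at the origin on the work surface. World frame = base frame: x ahead of the robot, y to its left, z up, the work surface at z = 0. Lengths are in m, angles in rad, forces in N, time in s.
With the tool pointing down it reaches from about 0.4 to 0.85 m from the base axis. Payload 10.4 kg.
Tool frame: the origin (TCP) lies at the very end of the fingers, on their centre line; the grasp point (between the pads) lies 19 mm behind it; z points along the fingers, y is the line along which they close (so a half turn about z gives the same grasp; the last joint's range is limited). The gripper opens to 87 mm and grips with 3 to 60 N. Pads are 19 mm wide; open, the fingers measure 117 mm over their backs; the gripper's body (75 mm by 190 mm) begins 51 mm behind the grasp point.
Start: joints at [-1.166, 0.332, -0.065, 1.46, 0.022, 1.35, -0.088], TCP at [0.259, 0.569, 0.223] pointing down, gripper open.
Joint ranges: [-2.6, 2.6], [-0.5, 2.12], [-1.47, 1.34], [0.16, 2.42], [-1.27, 4.41], [0.06, 2.06], [-2.6, 2.6]. Speed limits (rad/s): [2.22, 2.22, 2.79, 2.79, 3.14, 3.14, 3.14].

## Interface

Orientations are given as a unit quaternion [x, y, z, w].
In Python, from bench import * gives the robot as it stands.
- The arm moves only by the tool carry_out, never from a script. Its argument "deltas" is a list of rows, each an object with "hand": the finger opening in mm, from 0 to 87; "dp": the shift along the tool's x, y, z each as a share of 250 mm, from -1 to 1, a list of three; "spin": the turn about the tool's z as a share of pi rad, from -1 to 1. In form: [{"hand": hand, "dp": [dx, dy, dz], "spin": spin}, ...]. A call has 1 to 20 rows; each row is the pose to reach, as a shift and turn from the pose commanded when the call began, along the tool's axes at that moment, turning the shorter way round; what a row does not reach only later rows make up. A row lasts 1/10 s, in which the tool goes at most 50 mm and 8.59 degrees, less where a joint would pass 70% of its speed; a pose out of reach is approached as far as the arm can. A call with a number of a shift or a turn outside -1 to 1 is refused whole. A call with a gripper value outside its range is refused whole. The fingers move at their own pace and stop on an object; "force" is the grip in N (left out, the last holds). Time passes only in rows, so rows that repeat a pose let the fingers close. It gives the time, the measured TCP pose, the force, the opening and the grip force at its end, in the units of the state.
- read_state(): the state, without advancing time (a new reading comes with each control period).
- camera(name): name is "scene" or "top" or "wrist"; returns the picture (420x560x3 uint8, red, green, blue); there is no depth.
- get_calibration(name): a dict with "fx", "fy", "cx", "cy" (pixels), "R" (3x3) and "t" (3): a world point X has camera coordinates R X + t; the wrist camera has in their place "mount" (4x4, takes a point from camera to tool coordinates, whose origin is the TCP and whose axes are the flange's). Camera axes: x right, y down, z forward; pixel columns grow to the right and rows downward; lengths in m; the calibration is good to about 2 mm. A picture is of the moment at which its call begins: read the wrist's pose just before it. get_calibration takes no time and is no camera call.
- close_job(): hands the job in; it is judged then, once.
The state is a dict: "time": time; "joint_positions": joint angles; "joint_vel": joint speeds; "joint_torque": joint torques, N m; "ee_pos": TCP position; "eef_rot": TCP orientation; "ft_force": force on the tool from outside, world axes, zero at the start; "torque": the same for the moment, N m; "width": finger opening in m; "grip_force": force on a finger pad.
Only numpy, scipy, OpenCV 4.12 (cv2) and the standard library are available. Lean on these libraries where they do the work, as an engineer would, in place of code of your own. Each camera call takes 0.05 s, during which the arm holds its last target. There are 200 camera calls.

## Working session

There is one attempt and no reset: what is moved stays moved. The work goes in short steps, Python scripts to look and compute and a tool call to move; the robot and the scene stay as the last step left them, time stands still between calls to the robot, and variables do not carry over. Pictures are saved under pics/ and viewed, at most 10 in all, crops included, and the job is handed in when it is done.

Besides the shell and the picture viewer there is one more tool, called after "Request:" by a JSON object that holds its "api" and its "payload". carry_out: Moves the arm, as the interface text tells. Its arguments: {"type":"object","properties":{"deltas":{"type":"array","items":{"type":"object","properties":{"hand":{"type":"number"},"dp":{"type":"array","items":{"type":"number","minimum":-1,"maximum":1}},"spin":{"type":"number","minimum":-1,"maximum":1}}}},"force":{"type":"number"}},"required":["deltas"]}

```bash
mkdir -p pics; python3 - <<'E'
from bench import *
import cv2,numpy as np
for n in("scene","top"):
    cv2.imwrite(f"pics/{n}0.png",camera(n)[:,:,::-1]); c=get_calibration(n); print(n,{k:np.round(v,4).tolist() for k,v in c.items()})
s=read_state(); print(s); print(get_calibration("wrist"))
E
```

```text
scene {'fx': 421.7604, 'fy': 421.7604, 'cx': 283.4534, 'cy': 204.1025, 'R': [[-0.5051, 0.863, 0.0068], [0.7299, 0.4314, -0.5302], [-0.4605, -0.2628, -0.8479]], 't': [0.2632, -0.3343, 1.3987]}
top {'fx': 449.8724, 'fy': 449.8724, 'cx': 274.7376, 'cy': 214.3265, 'R': [[0.0186, -0.9998, 0.0072], [-0.9926, -0.0193, -0.1202], [0.1203, -0.0049, -0.9927]], 't': [-0.0201, 0.5264, 1.2292]}
{'time': 0.1, 'joint_positions': array([-1.16560732,  0.33282249, -0.06473841,  1.46085625,  0.02158464,
        1.34990974, -0.08849245]), 'joint_vel': array([ 0.00040351, -0.00154648,  0.00088499, -0.00355252, -0.00118077,
        0.00020262,  0.001132  ]), 'joint_torque': array([ 6.96362949e-04, -6.24549079e+01,  2.38765148e-02, -3.90706909e+01,
       -6.15205080e-02,  3.67706444e-02,  5.98397150e-05]), 'ee_pos': array([0.25911914, 0.56836786, 0.22182549]), 'eef_rot': array([ 2.12238046e-01,  9.77217780e-01, -6.38855063e-04, -1.22670084e-04]), 'ft_force': array([ 1.05469524, -0.15935844, -0.60493144]), 'torque': array([ 0.02414431, -0.03051291,  0.02418187]), 'grip_force': 0.0, 'width': 0.08720988319537744}
{'fx': 307.2265042261003, 'fy': 307.2265042261003, 'cx': 284.606142778032, 'cy': 210.95344225618223, 'mount': array([[ 3.11850746e-04, -9.62811728e-01, -2.70173055e-01,
         7.41453669e-02],
       [ 9.99999816e-01,  4.41020427e-04, -4.17395251e-04,
         2.60343791e-04],
       [ 5.21024879e-04, -2.70172875e-01,  9.62811688e-01,
        -1.62790909e-01],
       [ 0.00000000e+00,  0.00000000e+00,  0.00000000e+00,
         1.00000000e+00]])}
```

View pics/scene0.png

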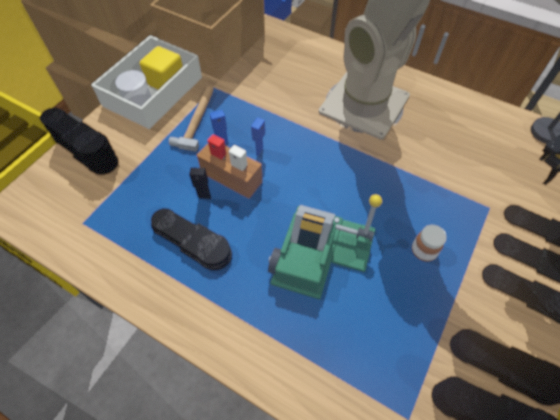

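View pics/top0.png

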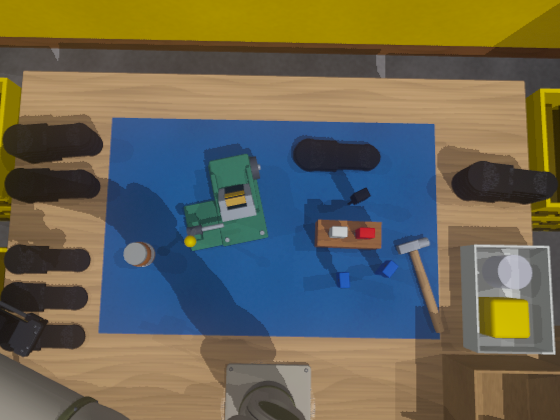

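The scene view shows the red handle at (217,147), white at (238,157), throat at (313,225) and knob at (376,200). In the top view red is at (366,233), white at (340,231), the throat at about (236,200) and the knob at (190,241). Only spin is available, so I'll grip along the gauge's y and let the blade pivot in the pads as it follows the throat.

```bash
cat > h.py <<'E'
from bench import *
import cv2,numpy as np
from scipy.spatial.transform import Rotation as Ro
def cam(n,s=None):
    c=get_calibration(n)
    K=np.array([[c["fx"],0,c["cx"]],[0,c["fy"],c["cy"]],[0,0,1]])
    if n!="wrist": R,t=np.array(c["R"]),np.array(c["t"])
    else:
        M=np.array(c["mount"]); T=np.eye(4); T[:3,:3]=Ro.from_quat(s["eef_rot"]).as_matrix(); T[:3,3]=s["ee_pos"]
        W=np.linalg.inv(T@M); R,t=W[:3,:3],W[:3,3]
    return K,R,t
def ray(C,p):
    K,R,t=C; d=R.T@np.linalg.solve(K,[p[0],p[1],1]); return -R.T@t,d/np.linalg.norm(d)
def onz(C,p,z):
    o,d=ray(C,p); return o+d*(z-o[2])/d[2]
def tri(Cs,ps):
    A=np.zeros((3,3));b=np.zeros(3)
    for C,p in zip(Cs,ps):
        o,d=ray(C,p);P=np.eye(3)-np.outer(d,d);A+=P;b+=P@o
    X=np.linalg.solve(A,b); return X,[round(float(np.linalg.norm(np.cross(X-ray(C,p)[0],ray(C,p)[1]))),4) for C,p in zip(Cs,ps)]
def proj(C,X):
    K,R,t=C; q=K@(R@np.array(X)+t); return q[:2]/q[2]
def blobs(im,lo,hi,amin=20):
    m=cv2.inRange(cv2.cvtColor(im,cv2.COLOR_RGB2HSV),lo,hi)
    return sorted([c for c in cv2.findContours(m,cv2.RETR_EXTERNAL,cv2.CHAIN_APPROX_NONE)[0] if cv2.contourArea(c)>amin],key=cv2.contourArea,reverse=True)
E
python3 - <<'E'
from h import *
t=cv2.imread("pics/top0.png")[:,:,::-1].copy();s=cv2.imread("pics/scene0.png")[:,:,::-1].copy()
Ct,Cs=cam("top"),cam("scene")
for nm,im in(("top",t),("scene",s)):
  for col,lo,hi in(("yellow",(22,150,120),(33,255,255)),("red",(0,200,110),(4,255,255)),("brown",(5,120,60),(14,230,200)),("brass",(15,120,120),(24,255,255))):
    for c in blobs(im,lo,hi)[:5]:
      r=cv2.minAreaRect(c); print(nm,col,cv2.contourArea(c),np.round(r[0],1),np.round(r[1],1),round(r[2],1))
print("red z.145",onz(Ct,(366,233),.145),"white",onz(Ct,(340,231),.145))
print("knob",tri([Ct,Cs],[(190,241),(376,200.5)]))
print("mouth",tri([Ct,Cs],[(236,198),(313,223)]))
o=np.zeros((600,800,3),np.uint8)
o[:300,:400]=0
a=cv2.resize(t[150:255,175:275],(400,420),interpolation=cv2.INTER_CUBIC);b=cv2.resize(s[190:295,265:385],(400,350),interpolation=cv2.INTER_CUBIC)
o[:420,:400]=a;o[:350,400:]=b
cv2.imwrite("pics/crop0.png",o[:420,:,::-1])
st=read_state();print(Ro.from_quat(st["eef_rot"]).as_matrix().round(3))
E
```

```text
top yellow 23069.0 [279.5  23. ] [ 46. 559.] 90.0
top yellow 1400.0 [509.5 318. ] [38. 39.] 90.0
top yellow 875.5 [ 10.5 112.5] [71. 21.] 90.0
top yellow 574.5 [549.5 129.5] [83. 19.] 90.0
top yellow 136.5 [545.5 204.9] [28.1 14.3] 4.2
top brown 1450.0 [420.   50.2] [240.1   9.7] 1.2
top brown 1250.0 [348.9 233.9] [63.1 26. ] 2.4
top brown 71.0 [551.   52.5] [ 7. 16.] 90.0
top brown 48.0 [144.6 255.6] [10.6 23.1] 17.7
top brown 23.0 [ 5.  40.3] [5.7 9.8] 71.6
top brass 760.0 [490.5 395. ] [25. 46.] 0.0
top brass 112.5 [235.2 200.8] [ 7.1 19. ] 78.7
scene yellow 5047.5 [31. 64.] [128.  62.] 90.0
scene yellow 1011.0 [159.3  64.8] [31.1 40.3] 45.0
scene yellow 871.0 [ 23.8 161.2] [13.9 75. ] 49.2
scene yellow 239.5 [ 52.3 276.2] [60.2  6.7] 33.7
scene yellow 50.0 [375.5 199.5] [7. 9.] 90.0
scene brown 7969.5 [483.6  53.7] [137.6  75.6] 18.4
scene brown 368.5 [345.8  10.2] [22.6 34.6] 45.0
scene brown 118.5 [209.3 157.3] [19.8 14.8] 47.3
scene brown 56.5 [ 63.3 107.5] [11.4  9.5] 51.3
scene brown 33.0 [226. 167.] [12.5  8.9] 63.4
scene brass 2846.0 [22.2 55.2] [117.8  58.1] 76.3
scene brass 111.0 [310.9 226.4] [19.5  6.9] 15.3
scene brass 37.0 [ 27.3 167.3] [ 1.3 72.3] 48.8
scene brass 28.0 [23.  46.1] [8.5 7.8] 76.0
red z.145 [ 0.46975292 -0.24226756  0.145     ] white [ 0.47357968 -0.17614521  0.145     ]
knob (array([0.43924562, 0.20405677, 0.15698429]), [0.003, 0.003])
mouth (array([0.55447095, 0.09578574, 0.12625501]), [0.0042, 0.0042])
[[-0.91   0.415 -0.001]
 [ 0.415  0.91  -0.001]
 [-0.    -0.001 -1.   ]]
```

View pics/crop0.png

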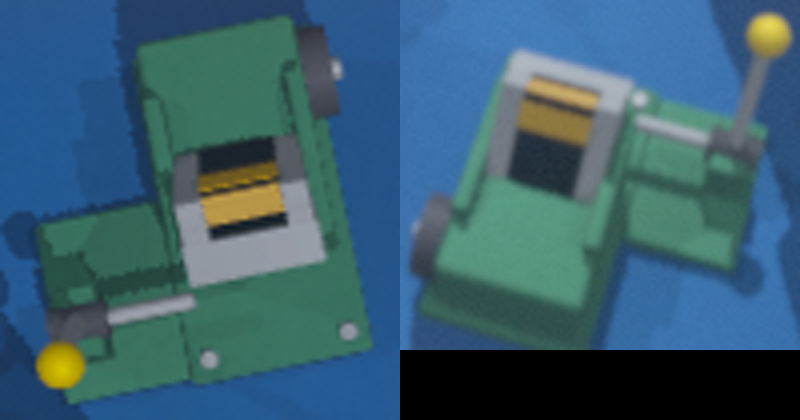

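The crop shows the brass-lipped jaw with a dark slot next to the grey fixed wall; the splitter yaw is about 12°. A wrist close-up is needed for precision.

Request:
{"api": "carry_out", "payload": {"deltas": [{"dp": [-0.77,-0.68,-0.16],"spin": -0.1,"hand": 54},{"dp": [-0.77,-0.68,-0.16],"spin": -0.1,"hand": 54},{"dp": [-0.77,-0.68,-0.16],"spin": -0.1,"hand": 54},{"dp": [-0.77,-0.68,-0.16],"spin": -0.1,"hand": 54},{"dp": [-0.77,-0.68,-0.16],"spin": -0.1,"hand": 54},{"dp": [-0.77,-0.68,-0.16],"spin": -0.1,"hand": 54},{"dp": [-0.77,-0.68,-0.16],"spin": -0.1,"hand": 54}]}}

```text
time: 0.8
ee_pos: [0.3649, 0.3327, 0.2629]
eef_rot: [0.059, 0.998, 0.0, 0.0]
ft_force: [-0.4, 0.2, 0.1]
width: 0.054
grip_force: 0.0
```

```bash
cat > mv.py <<'E'
from h import *
import sys
# target x y z yaw(deg)
def go(x,y,z,yaw,s=None):
    s=s or read_state(); R=Ro.from_quat(s["eef_rot"]).as_matrix(); d=R.T@(np.array([x,y,z])-s["ee_pos"])
    a=np.degrees(np.arctan2(-R[0,1],R[1,1])); print("t",round(s["time"],2),"pos",s["ee_pos"].round(4),"yaw",a.round(2),"tilt",np.degrees(np.arccos(-R[2,2])).round(2),"F",s["ft_force"].round(1),"w",round(s["width"],4),"grip",round(float(s["grip_force"]),1))
    print("dp",(d/.25).round(3).tolist(),"spin",round(-((yaw-a+180)%360-180)/180,4),"dist",np.linalg.norm(d).round(3))
if __name__=="__main__": go(*map(float,sys.argv[1:5]))
E
python3 mv.py .47 .10 .27 12
```

```text
t 0.8 pos [0.3649 0.3327 0.2629] yaw -6.72 tilt 0.05 F [-0.4  0.2  0.1] w 0.054 grip 0.0
dp [-0.526, -0.875, -0.029] spin -0.104 dist 0.255
```

Request:
{"api": "carry_out", "payload": {"deltas": [{"dp": [-0.53,-0.88,-0.03],"spin": -0.104,"hand": 54},{"dp": [-0.53,-0.88,-0.03],"spin": -0.104,"hand": 54},{"dp": [-0.53,-0.88,-0.03],"spin": -0.104,"hand": 54},{"dp": [-0.53,-0.88,-0.03],"spin": -0.104,"hand": 54},{"dp": [-0.53,-0.88,-0.03],"spin": -0.104,"hand": 54},{"dp": [-0.53,-0.88,-0.03],"spin": -0.104,"hand": 54},{"dp": [-0.53,-0.88,-0.03],"spin": -0.104,"hand": 54},{"dp": [-0.53,-0.88,-0.03],"spin": -0.104,"hand": 54}]}}

```text
time: 1.6
ee_pos: [0.4702, 0.1027, 0.2695]
eef_rot: [-0.107, 0.994, 0.0, -0.0]
ft_force: [0.3, 1.0, 0.5]
width: 0.0539
grip_force: 0.0
```

```bash
python3 - <<'E'
from h import *
import pickle
s=read_state();im=camera("wrist");pickle.dump((s,im),open("w1.pkl","wb"));print(s["ee_pos"],s["time"])
cv2.imwrite("pics/w1.png",im[:,:,::-1])
E
```

```text
[0.4702154  0.10273812 0.26949271] 1.6
```

View pics/w1.png

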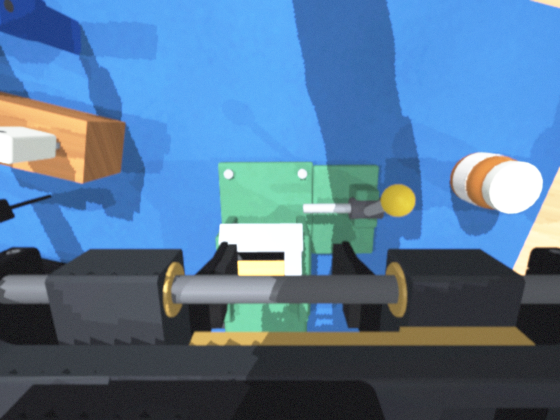

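The wrist view (up = toward the robot) shows the slot at about (261,256) half hidden by the gripper, and the knob at (398,200). The splitter is nearly square to the tool. I'll move forward for an unobstructed view.

Request:
{"api": "carry_out", "payload": {"deltas": [{"dp": [-0.34,0,-0.1],"spin": 0,"hand": 54},{"dp": [-0.34,0,-0.1],"spin": 0,"hand": 54},{"dp": [-0.34,0,-0.1],"spin": 0,"hand": 54},{"dp": [-0.34,0,-0.1],"spin": 0,"hand": 54}]}}

```text
time: 2.05
ee_pos: [0.5534, 0.1207, 0.2941]
eef_rot: [-0.108, 0.994, -0.0, -0.001]
ft_force: [-0.2, -0.9, 0.2]
width: 0.054
grip_force: 0.0
```

```bash
python3 - <<'E'
from h import *
import pickle
s=read_state();im=camera("wrist");pickle.dump((s,im),open("w2.pkl","wb"));print(s["ee_pos"],s["time"])
o=np.zeros((560,800,3),np.uint8); o[:]=cv2.resize(im[60:270,130:430],(800,560),interpolation=cv2.INTER_CUBIC)
cv2.imwrite("pics/w2.png",o[:,:,::-1])
E
```

```text
[0.5533546  0.12070228 0.29405519] 2.05
```

View pics/w2.png

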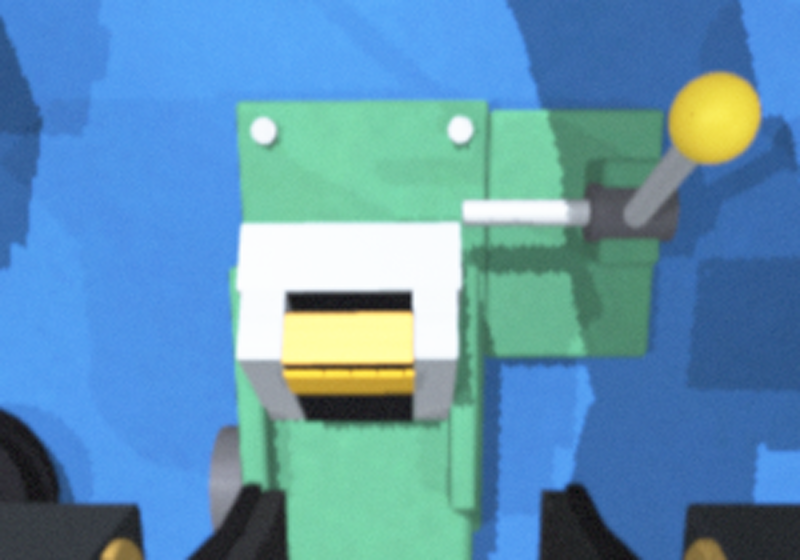

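The slot is a dark band in the crop, with x 286–413, fixed-lip edge at y≈292 and jaw edge at y≈312. Fixed wall outer edge is at y≈223, and the knob is at (715,118).

```bash
python3 - <<'E'
from h import *
import pickle
s,im=pickle.load(open("w2.pkl","rb"));C=cam("wrist",s)
f=lambda x,y:(130+(x+.5)*.375-.5,60+(y+.5)*.375-.5)
S=np.sin(np.radians(35));Cc=np.cos(np.radians(35))
g=cv2.cvtColor(im,cv2.COLOR_RGB2GRAY).astype(float)
def edge(x0,x1,y0,y1,sgn):  # horizontal edge line by max vertical gradient, crop coords in
    P=[];(a,b),(c,d)=f(x0,y0),f(x1,y1)
    for x in range(int(a),int(c)+1):
        col=np.diff(g[int(b):int(d)+2,x])*sgn; w=np.clip(col,0,None); k=col.argmax(); r=slice(max(0,k-1),k+2)
        P.append((x,int(b)+.5+(np.arange(len(w))[r]*w[r]).sum()/w[r].sum()))
    return np.polyfit(*np.array(P).T,1)
for nm,xp,zp,e in(("fixedouter",-35,0,edge(250,450,205,240,1)),("fixedlip",-5,0,edge(295,405,280,302,-1)),("jawlip",5,-1,edge(295,405,303,325,1))):
    z=.130+(xp*S+zp*Cc)/1000
    ys=[np.polyval(e,f(x,0)[0]) for x in(287,413)]
    A,B=[onz(C,(f(x,0)[0],y),z) for x,y in zip((286.5,413.5),ys)]
    yaw=np.degrees(np.arctan2(-(B-A)[0],(B-A)[1])); M=(A+B)/2
    h=np.radians(12); u=np.array([np.cos(np.radians(yaw)),np.sin(np.radians(yaw))])
    print(nm,"yaw",yaw.round(2),"len",np.linalg.norm(B-A).round(4),"mouth est",(M[:2]-u*(xp*Cc-zp*S)/1000).round(4))
b=blobs(im,(22,150,100),(33,255,255),200); 
for c in b[:3]:
    (x,y),r=cv2.minEnclosingCircle(c);print("y",x,y,r, "o",onz(C,(x,y),.155).round(4))
top=cv2.imread("pics/top0.png")[:,:,::-1].copy()
print("knob tri w/ scene",tri([C,cam("scene"),cam("top")],[f(715,118),(375.5,200.5),(190,241)]))
print("jar/soles skip")
E
```

```text
fixedouter yaw 12.68 len 0.0526 mouth est [0.5332 0.0899]
fixedlip yaw 12.66 len 0.0511 mouth est [0.5346 0.0908]
jawlip yaw 12.85 len 0.0507 mouth est [0.5334 0.0907]
y 397.4166564941406 103.58333587646484 17.219688415527344 o [0.4398 0.2034 0.155 ]
y 260.5 201.0 23.585052490234375 o [0.5585 0.0971 0.155 ]
knob tri w/ scene (array([0.43973048, 0.20345526, 0.15676466]), [0.0005, 0.0026, 0.0022])
jar/soles skip
```

Request:
{"api": "carry_out", "payload": {"deltas": [{"dp": [0.3,-1.0,0],"spin": 0.08,"hand": 54},{"dp": [0.3,-1.0,0],"spin": 0.08,"hand": 54},{"dp": [0.3,-1.0,0],"spin": 0.08,"hand": 54},{"dp": [0.3,-1.0,0],"spin": 0.08,"hand": 54},{"dp": [0.3,-1.0,0],"spin": 0.08,"hand": 54},{"dp": [0.3,-1.0,0],"spin": 0.08,"hand": 54},{"dp": [0.3,-1.0,0],"spin": 0.08,"hand": 54}]}}

```text
time: 2.8
ee_pos: [0.5321, -0.1432, 0.2952]
eef_rot: [0.021, 1.0, 0.0, 0.0]
ft_force: [0.4, 1.2, -0.3]
width: 0.0543
grip_force: 0.0
```

```bash
python3 mv.py .535 -.23 .30 -2
```

```text
t 2.8 pos [ 0.5321 -0.1432  0.2952] yaw -2.39 tilt 0.05 F [ 0.4  1.2 -0.3] w 0.0543 grip 0.0
dp [-0.026, -0.347, -0.019] spin -0.0022 dist 0.087
```

Request:
{"api": "carry_out", "payload": {"deltas": [{"dp": [-0.02,-0.34,0],"spin": 0,"hand": 54},{"dp": [-0.02,-0.34,0],"spin": 0,"hand": 54},{"dp": [-0.02,-0.34,0],"spin": 0,"hand": 54},{"dp": [-0.02,-0.34,0],"spin": 0,"hand": 54}]}}

```text
time: 3.2
ee_pos: [0.5354, -0.2249, 0.2947]
eef_rot: [0.018, 1.0, 0.001, -0.0]
ft_force: [-0.8, 0.5, -0.7]
width: 0.0542
grip_force: 0.0
```

```bash
python3 - <<'E'
from h import *
import pickle
s=read_state();im=camera("wrist");pickle.dump((s,im),open("w3.pkl","wb"));print(s["ee_pos"],s["time"])
o=cv2.resize(im[60:270,130:430],(800,560),interpolation=cv2.INTER_CUBIC)
cv2.imwrite("pics/w3.png",o[:,:,::-1])
C=cam("wrist",s)
for col,lo,hi in(("red",(0,150,100),(6,255,255)),("white",(0,0,200),(180,40,255)),("brown",(5,80,60),(18,230,255))):
    for c in blobs(im,lo,hi,300)[:3]:
        r=cv2.minAreaRect(c);print(col,cv2.contourArea(c),np.round(r[0],1),np.round(r[1],1),round(r[2],1),onz(C,r[0],.145).round(4))
E
```

```text
[ 0.53535062 -0.22485516  0.29466488] 3.2
red 1003.5 [263.  136.5] [27. 40.] 90.0 [ 0.4717 -0.2435  0.145 ]
white 1320.5 [545.6 187. ] [54.4 41.5] 75.6 [0.5332 0.0459 0.145 ]
white 1122.5 [331.  135.5] [27. 44.] 90.0 [ 0.4732 -0.1763  0.145 ]
white 1057.0 [151. 118.] [22.5 62. ] 69.4 [ 0.4502 -0.3514  0.145 ]
brown 8508.0 [295.8 133.8] [ 60.9 147. ] 89.4 [ 0.4702 -0.211   0.145 ]
brown 6452.5 [42.9 83.5] [167.4  93.1] 87.5 [ 0.4154 -0.4488  0.145 ]
brown 603.5 [131.7  53.1] [115.6  10.1] 66.6 [ 0.3925 -0.3605  0.145 ]
```

View pics/w3.png

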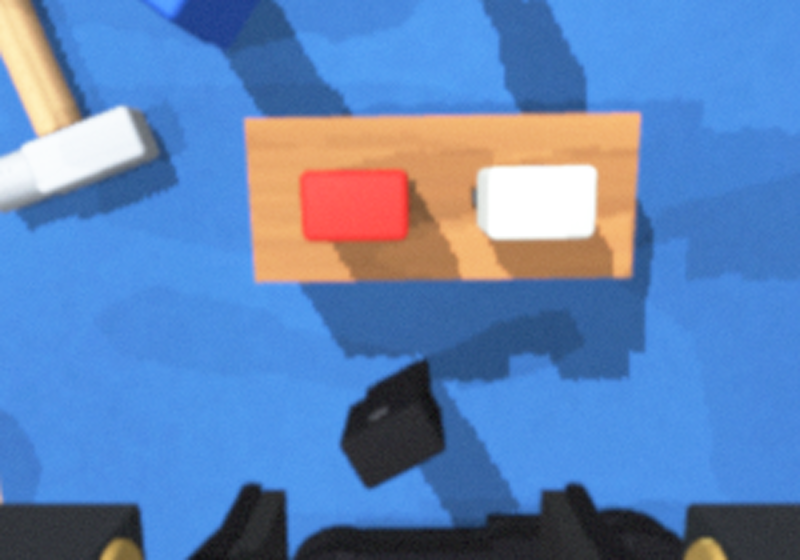

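Red handle's top is centred at (354,205) in the crop, with no side faces visible, and its size checks (40 mm). The white one is 71 mm away and the rack yaw is about −1.3°. That puts the red gauge at (0.4717, −0.2435).

```bash
python3 mv.py .4717 -.2435 .21 -1.3
```

```text
t 3.25 pos [ 0.5356 -0.224   0.2947] yaw -2.02 tilt 0.09 F [ 0.3  0.5 -0.7] w 0.0541 grip 0.0
dp [0.253, -0.087, 0.339] spin -0.004 dist 0.108
```

Request:
{"api": "carry_out", "payload": {"deltas": [{"dp": [0.253,-0.087,0.339],"spin": -0.004,"hand": 54},{"dp": [0.253,-0.087,0.339],"spin": -0.004,"hand": 54},{"dp": [0.253,-0.087,0.339],"spin": -0.004,"hand": 54},{"dp": [0.253,-0.087,0.339],"spin": -0.004,"hand": 54},{"dp": [0.253,-0.087,0.339],"spin": -0.004,"hand": 54}]}}

```text
time: 3.75
ee_pos: [0.473, -0.2446, 0.2117]
eef_rot: [0.011, 1.0, 0.0, 0.001]
ft_force: [0.7, 0.2, 0.4]
width: 0.0538
grip_force: 0.0
```

```bash
python3 mv.py .4717 -.2435 .11 -1.3; python3 mv.py .4717 -.2435 .11 -1.3
```

```text
t 3.75 pos [ 0.473  -0.2446  0.2117] yaw -1.31 tilt 0.15 F [0.7 0.2 0.4] w 0.0538 grip 0.0
dp [0.006, 0.004, 0.407] spin -0.0 dist 0.102
t 3.75 pos [ 0.473  -0.2446  0.2117] yaw -1.31 tilt 0.15 F [0.7 0.2 0.4] w 0.0538 grip 0.0
dp [0.006, 0.004, 0.407] spin -0.0 dist 0.102
```

Descend more slowly near the end, then grip.

Request:
{"api": "carry_out", "payload": {"deltas": [{"dp": [0.006,0.004,0.15],"spin": 0,"hand": 54},{"dp": [0.006,0.004,0.25],"spin": 0,"hand": 54},{"dp": [0.006,0.004,0.33],"spin": 0,"hand": 54},{"dp": [0.006,0.004,0.37],"spin": 0,"hand": 54},{"dp": [0.006,0.004,0.407],"spin": 0,"hand": 54},{"dp": [0.006,0.004,0.407],"spin": 0,"hand": 54},{"dp": [0.006,0.004,0.407],"spin": 0,"hand": 36},{"dp": [0.006,0.004,0.407],"spin": 0,"hand": 36},{"dp": [0.006,0.004,0.407],"spin": 0,"hand": 36},{"dp": [0.006,0.004,0.407],"spin": 0,"hand": 36},{"dp": [0.006,0.004,0.407],"spin": 0,"hand": 36}], "force": 15}}

```text
time: 4.85
ee_pos: [0.47, -0.2451, 0.1092]
eef_rot: [0.013, 1.0, 0.0, 0.001]
ft_force: [-0.4, 1.4, 5.8]
width: 0.0397
grip_force: 15.0
```

Request:
{"api": "carry_out", "payload": {"deltas": [{"dp": [0,0,-0.1],"spin": 0,"hand": 36},{"dp": [0,0,-0.25],"spin": 0,"hand": 36},{"dp": [0,0,-0.4],"spin": 0,"hand": 36},{"dp": [0,0,-0.55],"spin": 0,"hand": 36},{"dp": [0,0,-0.7],"spin": 0,"hand": 36},{"dp": [0,0,-0.8],"spin": 0,"hand": 36},{"dp": [0,0,-0.8],"spin": 0,"hand": 36},{"dp": [0,0,-0.8],"spin": 0,"hand": 36}]}}

```text
time: 5.65
ee_pos: [0.4693, -0.2451, 0.308]
eef_rot: [0.013, 1.0, 0.0, -0.0]
ft_force: [0.2, 0.1, -2.2]
width: 0.0398
grip_force: 15.0
```

```bash
python3 mv.py .51 -.07 .31 5.7
python3 - <<'E'
from h import *
s=read_state();top=camera("top");w=camera("wrist");sc=camera("scene")
o=np.zeros((420,800,3),np.uint8)
X=s["ee_pos"]; p=proj(cam("scene"),X-[0,0,.03]).astype(int); 
cr=sc[max(0,p[1]-70):p[1]+70,max(0,p[0]-70):p[0]+70]; o[:,:400]=cv2.resize(cr,(400,420)); o[:300,400:]=cv2.resize(w,(400,300))
cv2.imwrite("pics/g1.png",o[:,:,::-1])
E
```

```text
t 5.65 pos [ 0.4693 -0.2451  0.308 ] yaw -1.47 tilt 0.01 F [ 0.2  0.1 -2.2] w 0.0398 grip 15.0
dp [-0.145, 0.704, -0.008] spin -0.0399 dist 0.18
```

View pics/g1.png

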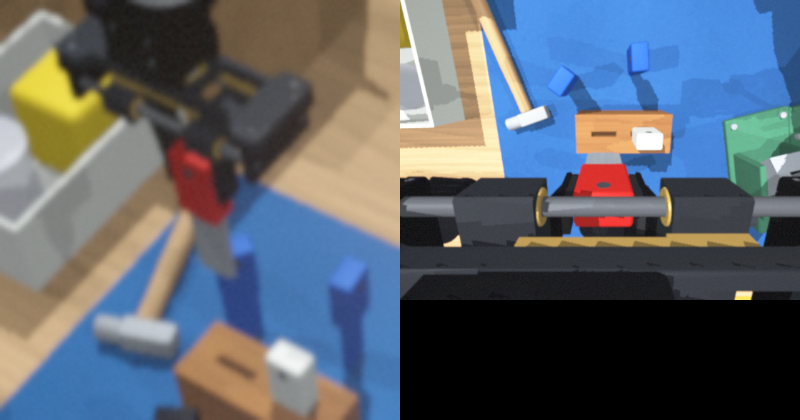

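Gauge is held upright by the handle, the white one is undisturbed. Now carrying it to hover over the throat.

Request:
{"api": "carry_out", "payload": {"deltas": [{"dp": [-0.145,0.704,0],"spin": -0.04,"hand": 36},{"dp": [-0.145,0.704,0],"spin": -0.04,"hand": 36},{"dp": [-0.145,0.704,0],"spin": -0.04,"hand": 36},{"dp": [-0.145,0.704,0],"spin": -0.04,"hand": 36},{"dp": [-0.145,0.704,0],"spin": -0.04,"hand": 36},{"dp": [-0.145,0.704,0],"spin": -0.04,"hand": 36}]}}

```text
time: 6.4
ee_pos: [0.5099, -0.0698, 0.3075]
eef_rot: [-0.051, 0.999, -0.0, -0.001]
ft_force: [0.1, -0.7, -2.2]
width: 0.0397
grip_force: 15.0
```

```bash
python3 mv.py .5357 .0909 .27 12.7
```

```text
t 6.4 pos [ 0.5099 -0.0698  0.3075] yaw 5.8 tilt 0.11 F [ 0.1 -0.7 -2.2] w 0.0397 grip 15.0
dp [-0.168, 0.629, 0.149] spin -0.0383 dist 0.167
```

Request:
{"api": "carry_out", "payload": {"deltas": [{"dp": [-0.168,0.629,0.06],"spin": -0.0383,"hand": 36},{"dp": [-0.168,0.629,0.06],"spin": -0.0383,"hand": 36},{"dp": [-0.168,0.629,0.06],"spin": -0.0383,"hand": 36},{"dp": [-0.168,0.629,0.149],"spin": -0.0383,"hand": 36},{"dp": [-0.168,0.629,0.149],"spin": -0.0383,"hand": 36},{"dp": [-0.168,0.629,0.149],"spin": -0.0383,"hand": 36},{"dp": [-0.168,0.629,0.149],"spin": -0.0383,"hand": 36}]}}

```text
time: 7.1
ee_pos: [0.5368, 0.0881, 0.2722]
eef_rot: [-0.108, 0.994, -0.0, 0.001]
ft_force: [-0.1, -1.0, -1.4]
width: 0.0396
grip_force: 15.0
```

```bash
python3 mv.py .5357 .0909 .219 12.7
python3 - <<'E'
from h import *
sc=camera("scene");tp=camera("top")
s=read_state();X=s["ee_pos"]-[0,0,.1]
o=np.zeros((400,800,3),np.uint8)
for i,(n,im) in enumerate((("scene",sc),("top",tp))):
    p=proj(cam(n),X).astype(int); print(n,p); o[:,400*i:400*i+400]=cv2.resize(im[p[1]-50:p[1]+50,p[0]-50:p[0]+50],(400,400),interpolation=cv2.INTER_CUBIC)
cv2.imwrite("pics/g2.png",o[:,:,::-1])
E
```

```text
t 7.1 pos [0.5368 0.0881 0.2722] yaw 12.42 tilt 0.06 F [-0.1 -1.  -1.4] w 0.0396 grip 15.0
dp [0.002, 0.012, 0.213] spin -0.0015 dist 0.053
scene [313 206]
top [235 202]
```

View pics/g2.png

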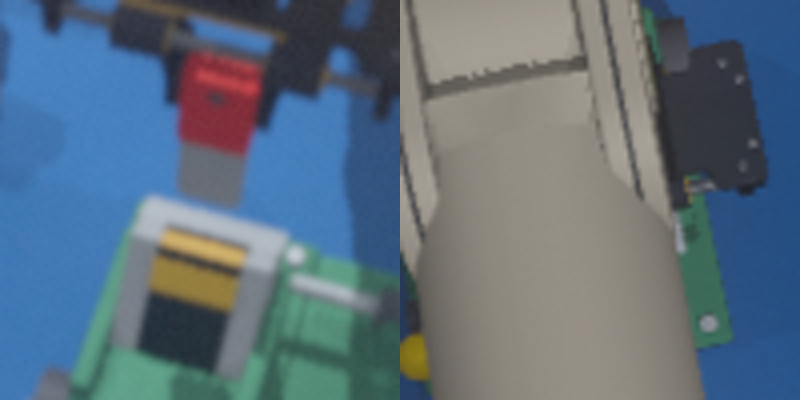

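The scene crop shows the gauge above the slot, with the blade tip centre at about crop (211,202). Checking that against the expected tip position.

```bash
python3 - <<'E'
from h import *
C=cam("scene");c=np.array([211.,202])/4-.4+[263,156]
print(onz(C,c,.178), "slot mid scene", [onz(C,np.array(q)/4-.4+[263,156],.1305).round(4).tolist() for q in((163,226),(243,250))])
print("expect slot px",(proj(C,[.5337,.0905,.130])-[263,156])*4,"tip px",(proj(C,[.5375,.0885,.178])-[263,156])*4)
E
```

```text
[0.53799616 0.09397851 0.178     ] slot mid scene [[0.5402, 0.066, 0.1305], [0.5305, 0.1156, 0.1305]]
expect slot px [202.02328017 234.51569098] tip px [201.45041952 195.67978276]
```

Across the gap, both methods agree: the tip is about 3.5 mm ahead of the mouth centre, as intended. Lowering the tip into the mouth.

Request:
{"api": "carry_out", "payload": {"deltas": [{"dp": [0.001,0,0.08],"spin": -0.001,"hand": 36},{"dp": [0.001,0,0.13],"spin": -0.001,"hand": 36},{"dp": [0.001,0,0.16],"spin": -0.001,"hand": 36},{"dp": [0.001,0,0.18],"spin": -0.001,"hand": 36},{"dp": [0.001,0,0.195],"spin": -0.001,"hand": 36},{"dp": [0.001,0,0.205],"spin": -0.001,"hand": 36},{"dp": [0.001,0,0.213],"spin": -0.001,"hand": 36},{"dp": [0.001,0,0.213],"spin": -0.001,"hand": 36}], "force": 10}}

```text
time: 8.0
ee_pos: [0.5359, 0.0905, 0.2176]
eef_rot: [-0.112, 0.994, -0.0, -0.0]
ft_force: [-0.9, 0.0, -2.9]
width: 0.0398
grip_force: 10.0
```

```bash
python3 mv.py .5357 .0909 .219 12.7
python3 - <<'E'
from h import *
sc=camera("scene")
cv2.imwrite("pics/g3.png",cv2.resize(sc[150:250,255:375],(720,600),interpolation=cv2.INTER_CUBIC)[:,:,::-1])
E
```

```text
t 8.0 pos [0.5359 0.0905 0.2176] yaw 12.8 tilt 0.04 F [-0.9  0.  -2.9] w 0.0398 grip 10.0
dp [0.0, 0.002, -0.005] spin 0.0006 dist 0.001
```

View pics/g3.png

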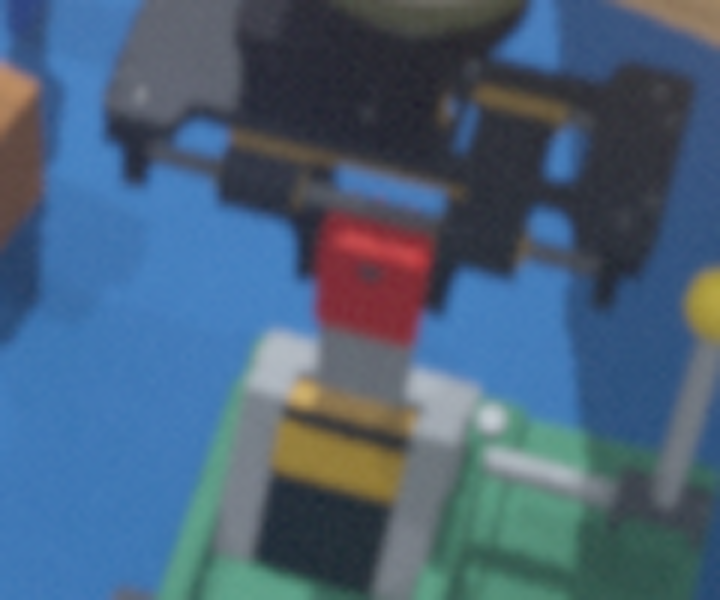

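The tip is inside the slot behind the brass lip, with no contact force. Now I pivot the gauge in a light grip by arcing the hand back about the tip.

Request:
{"api": "carry_out", "payload": {"deltas": [{"dp": [0.019,0,0.002],"hand": 36,"spin": 0},{"dp": [0.038,0,0.004],"hand": 36,"spin": 0},{"dp": [0.056,0,0.008],"hand": 36,"spin": 0},{"dp": [0.074,0,0.012],"hand": 36,"spin": 0},{"dp": [0.093,0,0.018],"hand": 36,"spin": 0},{"dp": [0.111,0,0.024],"hand": 36,"spin": 0},{"dp": [0.129,0,0.031],"hand": 36,"spin": 0},{"dp": [0.147,0,0.038],"hand": 36,"spin": 0},{"dp": [0.147,0,0.038],"hand": 36,"spin": 0}], "force": 6}}

```text
time: 8.95
ee_pos: [0.4995, 0.0822, 0.2082]
eef_rot: [-0.111, 0.994, 0.0, -0.0]
ft_force: [0.4, -0.1, -1.1]
width: 0.0402
grip_force: 6.0
```

```bash
python3 mv.py .5357 .0909 .219 12.7
python3 - <<'E'
from h import *
sc=camera("scene");w=camera("wrist")
o=np.zeros((500,800,3),np.uint8)
o[:,:500]=cv2.resize(sc[150:250,255:355],(500,500),interpolation=cv2.INTER_CUBIC);o[:225,500:]=cv2.resize(w,(300,225))
cv2.imwrite("pics/g4.png",o[:,:,::-1])
E
```

```text
t 8.95 pos [0.4995 0.0822 0.2082] yaw 12.8 tilt 0.04 F [ 0.4 -0.1 -1.1] w 0.0402 grip 6.0
dp [-0.149, 0.002, -0.043] spin 0.0006 dist 0.039
```

View pics/g4.png

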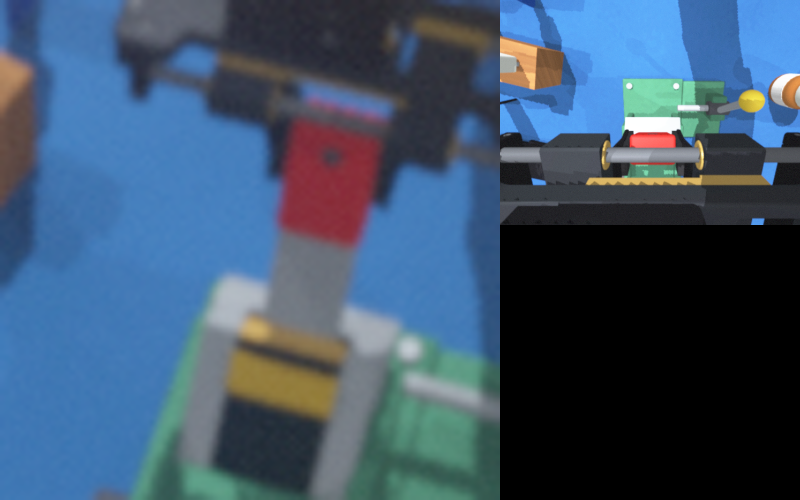

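The gauge is tilting as planned with its tip still captured. Finish the tilt and start the insertion.

Request:
{"api": "carry_out", "payload": {"deltas": [{"dp": [0.018,0,0.009],"hand": 36,"spin": 0},{"dp": [0.035,0,0.018],"hand": 36,"spin": 0},{"dp": [0.051,0,0.028],"hand": 36,"spin": 0},{"dp": [0.067,0,0.039],"hand": 36,"spin": 0},{"dp": [0.083,0,0.051],"hand": 36,"spin": 0},{"dp": [0.099,0,0.063],"hand": 36,"spin": 0},{"dp": [0.099,0,0.063],"hand": 36,"spin": 0},{"dp": [0.088,0,0.079],"hand": 36,"spin": 0},{"dp": [0.076,0,0.096],"hand": 36,"spin": 0},{"dp": [0.065,0,0.112],"hand": 36,"spin": 0},{"dp": [0.053,0,0.129],"hand": 36,"spin": 0},{"dp": [0.042,0,0.145],"hand": 36,"spin": 0},{"dp": [0.03,0,0.161],"hand": 36,"spin": 0},{"dp": [0.03,0,0.161],"hand": 36,"spin": 0}]}}

```text
time: 10.45
ee_pos: [0.493, 0.0807, 0.1676]
eef_rot: [-0.111, 0.994, -0.0, -0.0]
ft_force: [0.6, -0.3, -1.9]
width: 0.0401
grip_force: 6.0
```

```bash
cat > chk.py <<'E'
from h import *
s=read_state();u=np.array([np.cos(np.radians(12.7)),np.sin(np.radians(12.7))]);M=np.array([.5337,.0905])
G=s["ee_pos"]+[0,0,.019];d=G-np.r_[M,.130];a=d[:2]@u;b=d[1]*u[0]-d[0]*u[1];S,C=np.sin(np.radians(35)),np.cos(np.radians(35))
print("grip in throat x,y,z mm",np.round(1000*np.array([a*C+d[2]*S,b,-a*S+d[2]*C]),1),"(home z ~43)","F",s["ft_force"].round(1),"w",round(s["width"],4),"t",s["time"],"grip",s["grip_force"])
E
python3 chk.py
python3 - <<'E'
from h import *
sc=camera("scene")
o=cv2.resize(sc[150:250,255:355],(500,500),interpolation=cv2.INTER_CUBIC)
cv2.imwrite("pics/g5.png",o[:,:,::-1])
E
```

```text
grip in throat x,y,z mm [-1.9 -0.6 70.4] (home z ~43) F [ 0.6 -0.3 -1.9] w 0.0401 t 10.45 grip 5.999776066346385
```

View pics/g5.png

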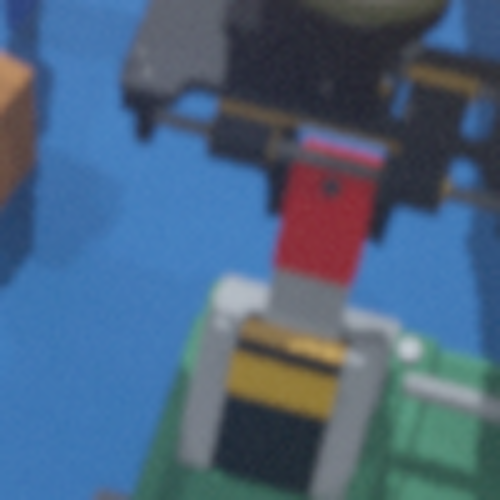

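The blade is about 43 mm in and aligned, with negligible force. I've used 10 pictures, so I'll go on by numbers and push home gently.

Request:
{"api": "carry_out", "payload": {"deltas": [{"dp": [-0.011,0,0.016],"hand": 36,"spin": 0},{"dp": [-0.023,0,0.033],"hand": 36,"spin": 0},{"dp": [-0.034,0,0.049],"hand": 36,"spin": 0},{"dp": [-0.046,0,0.066],"hand": 36,"spin": 0},{"dp": [-0.053,0,0.075],"hand": 36,"spin": 0},{"dp": [-0.058,0,0.082],"hand": 36,"spin": 0},{"dp": [-0.058,0,0.082],"hand": 36,"spin": 0}]}}

```text
time: 11.2
ee_pos: [0.5071, 0.0839, 0.1475]
eef_rot: [-0.112, 0.994, -0.0, -0.0]
ft_force: [-0.5, 0.2, -1.2]
width: 0.0402
grip_force: 6.0
```

```bash
python3 chk.py
```

```text
grip in throat x,y,z mm [-1.5 -0.6 45.6] (home z ~43) F [-0.5  0.2 -1.2] w 0.0402 t 11.2 grip 5.999799585661094
```

Request:
{"api": "carry_out", "payload": {"deltas": [{"dp": [-0.002,0,0.003],"hand": 36,"spin": 0},{"dp": [-0.005,0,0.007],"hand": 36,"spin": 0},{"dp": [-0.007,0,0.01],"hand": 36,"spin": 0},{"dp": [-0.009,0,0.013],"hand": 36,"spin": 0},{"dp": [-0.009,0,0.013],"hand": 36,"spin": 0}]}}

```text
time: 11.7
ee_pos: [0.5093, 0.0845, 0.1446]
eef_rot: [-0.111, 0.994, 0.0, 0.0]
ft_force: [0.7, -0.3, -1.3]
width: 0.0398
grip_force: 6.0
```

```bash
python3 chk.py
```

```text
grip in throat x,y,z mm [-1.3 -0.5 41.9] (home z ~43) F [ 0.7 -0.3 -1.3] w 0.0398 t 11.7 grip 5.999779891244543
```

Request:
{"api": "carry_out", "payload": {"deltas": [{"dp": [-0.002,0,0.003],"hand": 36,"spin": 0},{"dp": [-0.005,0,0.007],"hand": 36,"spin": 0},{"dp": [-0.007,0,0.01],"hand": 36,"spin": 0},{"dp": [-0.007,0,0.01],"hand": 36,"spin": 0}]}}

```text
time: 12.1
ee_pos: [0.5113, 0.0849, 0.1428]
eef_rot: [-0.111, 0.994, 0.0, 0.0]
ft_force: [-3.5, -0.3, 5.6]
width: 0.0399
grip_force: 6.0
```

```bash
python3 chk.py
```

```text
grip in throat x,y,z mm [-0.6 -0.5 39.3] (home z ~43) F [-3.5 -0.3  5.6] w 0.0399 t 12.1 grip 5.999760779028307
```

Firm seat: about 8 N along the throat's axis at the expected depth. Release and rise.

Request:
{"api": "carry_out", "payload": {"deltas": [{"dp": [0,0,0],"hand": 36,"spin": 0},{"dp": [0,0,0],"hand": 36,"spin": 0},{"dp": [0,0,0],"hand": 50,"spin": 0},{"dp": [0,0,0],"hand": 60,"spin": 0},{"dp": [0,0,0],"hand": 60,"spin": 0},{"dp": [0,0,0],"hand": 60,"spin": 0},{"dp": [0,0,-0.1],"hand": 60,"spin": 0},{"dp": [0,0,-0.25],"hand": 60,"spin": 0},{"dp": [0,0,-0.45],"hand": 60,"spin": 0},{"dp": [0,0,-0.6],"hand": 60,"spin": 0},{"dp": [0,0,-0.6],"hand": 60,"spin": 0}]}}

```text
time: 13.2
ee_pos: [0.513, 0.0851, 0.2975]
eef_rot: [-0.111, 0.994, 0.001, 0.004]
ft_force: [0.8, -0.4, 0.2]
width: 0.0599
grip_force: 0.0
```

```bash
python3 chk.py; python3 - <<'E'
from h import *
sc=camera("scene");C=cam("scene")
c=blobs(sc,(0,130,70),(8,255,255),60)
yaw=np.radians(12.7);u=np.array([np.cos(yaw),np.sin(yaw),0]);v=np.array([-u[1],u[0],0]);k=np.array([0,0,1]);a=np.radians(35)
X=np.cos(a)*u+np.sin(a)*k;Z=-np.sin(a)*u+np.cos(a)*k;M=np.array([.5337,.0905,.130])
def hull(dz,tilt=0):
    return np.array([proj(C,M+x*X+y*v+z*Z) for x in(-.015,.011) for y in(-.02,.02) for z in(dz,dz+.06)])
for b in c[:3]:
    print(cv2.boundingRect(b),cv2.contourArea(b),np.round(b[:,0].mean(0),1))
for dz in(0,.005,.01):
    h=cv2.convexHull(hull(dz).astype(np.float32)); print(dz,h[:,0].min(0).round(1),h[:,0].max(0).round(1),cv2.contourArea(h))
E
```

```text
grip in throat x,y,z mm [ 89.5  -0.7 165. ] (home z ~43) F [ 0.8 -0.4  0.2] w 0.0599 t 13.2 grip 0.0
0 [304.6 187.9] [328.  218.6] 479.5692339290399
0.005 [305.1 185.9] [328.4 216.7] 481.55365533870645
0.01 [305.5 184. ] [328.9 214.9] 483.5499304078985
```

```bash
python3 - <<'E'
from h import *
sc=camera("scene");hsv=cv2.cvtColor(sc,cv2.COLOR_RGB2HSV)
m=((hsv[...,0]<9)|(hsv[...,0]>168))&(hsv[...,1]>120)&(hsv[...,2]>60)
ys,xs=np.nonzero(m[170:235,290:345]);print(len(xs),xs.min()+290,xs.max()+290,ys.min()+170,ys.max()+170)
for y in range(170,225,5): 
    r=np.nonzero(m[y,290:345])[0]; print(y,(r.min()+290,r.max()+290) if len(r) else None)
E
```

```text
377 308 327 190 217
170 None
175 None
180 None
185 None
190 (np.int64(313), np.int64(317))
195 (np.int64(312), np.int64(327))
200 (np.int64(311), np.int64(325))
205 (np.int64(310), np.int64(324))
210 (np.int64(309), np.int64(323))
215 (np.int64(313), np.int64(322))
220 None
```

The gauge's red silhouette (x 308–327, y 190–217) matches the home projection. Next is the lever.

```bash
python3 mv.py .3958 .1927 .27 12.7
```

```text
t 13.3 pos [0.5113 0.0849 0.2925] yaw 12.81 tilt 0.09 F [-0.7 -0.3 -0.9] w 0.0599 grip 0.0
dp [0.355, 0.523, 0.09] spin 0.0006 dist 0.16
```

Request:
{"api": "carry_out", "payload": {"deltas": [{"dp": [0.355,0.523,0.09],"hand": 0,"spin": 0},{"dp": [0.355,0.523,0.09],"hand": 0,"spin": 0},{"dp": [0.355,0.523,0.09],"hand": 0,"spin": 0},{"dp": [0.355,0.523,0.09],"hand": 0,"spin": 0},{"dp": [0.355,0.523,0.25],"hand": 0,"spin": 0},{"dp": [0.355,0.523,0.42],"hand": 0,"spin": 0},{"dp": [0.355,0.523,0.59],"hand": 0,"spin": 0},{"dp": [0.355,0.523,0.59],"hand": 0,"spin": 0},{"dp": [0.355,0.523,0.59],"hand": 0,"spin": 0}]}}

```text
time: 14.2
ee_pos: [0.3952, 0.1922, 0.1446]
eef_rot: [-0.111, 0.994, -0.001, -0.001]
ft_force: [-1.1, 0.1, 1.4]
width: 0.0019
grip_force: 0.0
```

```bash
python3 mv.py .4986 .2158 .145 12.7
```

```text
t 14.2 pos [0.3952 0.1922 0.1446] yaw 12.78 tilt 0.12 F [-1.1  0.1  1.4] w 0.0019 grip 0.0
dp [-0.424, 0.001, -0.002] spin 0.0004 dist 0.106
```

Request:
{"api": "carry_out", "payload": {"deltas": [{"dp": [-0.03,0,0],"hand": 0,"spin": 0},{"dp": [-0.06,0,0],"hand": 0,"spin": 0},{"dp": [-0.08,0,0],"hand": 0,"spin": 0},{"dp": [-0.1,0,0],"hand": 0,"spin": 0},{"dp": [-0.12,0,0],"hand": 0,"spin": 0},{"dp": [-0.14,0,0],"hand": 0,"spin": 0},{"dp": [-0.16,0,0],"hand": 0,"spin": 0},{"dp": [-0.18,0,0],"hand": 0,"spin": 0},{"dp": [-0.2,0,0],"hand": 0,"spin": 0},{"dp": [-0.22,0,0],"hand": 0,"spin": 0},{"dp": [-0.24,0,0],"hand": 0,"spin": 0},{"dp": [-0.26,0,0],"hand": 0,"spin": 0},{"dp": [-0.28,0,0],"hand": 0,"spin": 0},{"dp": [-0.3,0,0],"hand": 0,"spin": 0},{"dp": [-0.32,0,0],"hand": 0,"spin": 0},{"dp": [-0.34,0,0],"hand": 0,"spin": 0},{"dp": [-0.36,0,0],"hand": 0,"spin": 0},{"dp": [-0.38,0,0],"hand": 0,"spin": 0},{"dp": [-0.39,0,0],"hand": 0,"spin": 0},{"dp": [-0.4,0,0],"hand": 0,"spin": 0}]}}

```text
time: 16.2
ee_pos: [0.4931, 0.2148, 0.1444]
eef_rot: [-0.111, 0.994, -0.0, -0.0]
ft_force: [-1.3, 0.2, -1.4]
width: 0.0003
grip_force: 0.7
```

```bash
python3 mv.py .4986 .2158 .145 12.7
```

```text
t 16.2 pos [0.4931 0.2148 0.1444] yaw 12.8 tilt 0.01 F [-1.3  0.2 -1.4] w 0.0003 grip 0.7
dp [-0.022, -0.001, -0.002] spin 0.0006 dist 0.006
```

Request:
{"api": "carry_out", "payload": {"deltas": [{"dp": [-0.008,0,0],"hand": 0,"spin": 0},{"dp": [-0.016,0,0],"hand": 0,"spin": 0},{"dp": [-0.024,0,0],"hand": 0,"spin": 0},{"dp": [-0.024,0,0],"hand": 0,"spin": 0}]}}

```text
time: 16.6
ee_pos: [0.4986, 0.2161, 0.1444]
eef_rot: [-0.112, 0.994, -0.0, -0.0]
ft_force: [-1.7, -1.6, -1.0]
width: 0.0007
grip_force: 1.5
```

```bash
cat > knob.py <<'E'
from h import *
sc=camera("scene");C=cam("scene")
m=cv2.inRange(cv2.cvtColor(sc,cv2.COLOR_RGB2HSV),(20,100,60),(35,255,255))
P=np.array([.4758,.2107,.064]);u=np.array([.9755,.2198,0])
pr=lambda q:proj(C,P+.1*(np.sin(q-.5)*u+np.array([0,0,np.cos(q-.5)])))
n,l,st,ce=cv2.connectedComponentsWithStats(m)
for i in range(1,n):
    if 8<st[i,4]<150 and 320<ce[i,0]<420 and 150<ce[i,1]<280: print("yellow",ce[i].round(1),st[i,4])
for q in(.12,.6,.8,.9,1): print(q,pr(q).round(1))
E
python3 mv.py .4986 .2158 .145 12.7;python3 knob.py
```

```text
t 16.6 pos [0.4986 0.2161 0.1444] yaw 12.8 tilt 0.04 F [-1.7 -1.6 -1. ] w 0.0007 grip 1.5
dp [0.0, -0.001, -0.002] spin 0.0006 dist 0.001
yellow [367.6 231.2] 125
0.12 [374.1 200.3]
0.6 [370.7 215. ]
0.8 [368.7 222.8]
0.9 [367.6 226.9]
1 [366.5 231.1]
```

Request:
{"api": "carry_out", "payload": {"deltas": [{"dp": [-0.006,0,0],"hand": 0,"spin": 0},{"dp": [-0.012,0,0],"hand": 0,"spin": 0},{"dp": [-0.012,0,0],"hand": 0,"spin": 0}]}}

```text
time: 16.95
ee_pos: [0.4992, 0.2163, 0.1442]
eef_rot: [-0.112, 0.994, -0.0, -0.003]
ft_force: [-14.7, -4.5, 7.3]
width: 0.0006
grip_force: 7.7
```

```bash
python3 mv.py .4986 .2158 .145 12.7;python3 knob.py
```

```text
t 16.95 pos [0.4992 0.2163 0.1442] yaw 12.82 tilt 0.33 F [-14.7  -4.5   7.3] w 0.0006 grip 7.7
dp [0.003, -0.001, -0.003] spin 0.0007 dist 0.001
yellow [367.6 231.2] 125
0.12 [374.1 200.3]
0.6 [370.7 215. ]
0.8 [368.7 222.8]
0.9 [367.6 226.9]
1 [366.5 231.1]
```

The lever is at its stop (15 N, knob pixel matches 1.0 rad). Back off and rise.

Request:
{"api": "carry_out", "payload": {"deltas": [{"dp": [0.06,0,0],"hand": 0,"spin": 0},{"dp": [0.2,0,0],"hand": 0,"spin": 0},{"dp": [0.3,0,-0.1],"hand": 0,"spin": 0},{"dp": [0.3,0,-0.3],"hand": 0,"spin": 0},{"dp": [0.3,0,-0.45],"hand": 0,"spin": 0},{"dp": [0.3,0,-0.45],"hand": 0,"spin": 0},{"dp": [0.3,0,-0.45],"hand": 0,"spin": 0}]}}

```text
time: 17.7
ee_pos: [0.4294, 0.2006, 0.2581]
eef_rot: [-0.112, 0.994, 0.001, 0.001]
ft_force: [-0.1, -0.2, -1.0]
width: 0.0006
grip_force: 0.0
```

```bash
python3 mv.py .4986 .2158 .145 12.7;python3 knob.py; python3 - <<'E'
from h import *
sc=camera("scene");hsv=cv2.cvtColor(sc,cv2.COLOR_RGB2HSV)
m=((hsv[...,0]<9)|(hsv[...,0]>168))&(hsv[...,1]>120)&(hsv[...,2]>60)
for y in range(185,225,5):
    r=np.nonzero(m[y,290:345])[0]; print(y,(r.min()+290,r.max()+290) if len(r) else None)
E
```

```text
t 17.7 pos [0.4294 0.2006 0.2581] yaw 12.81 tilt 0.19 F [-0.1 -0.2 -1. ] w 0.0006 grip 0.0
dp [-0.282, -0.003, 0.453] spin 0.0006 dist 0.133
yellow [367.4 231.4] 119
0.12 [374.1 200.3]
0.6 [370.7 215. ]
0.8 [368.7 222.8]
0.9 [367.6 226.9]
1 [366.5 231.1]
185 None
190 (np.int64(313), np.int64(316))
195 (np.int64(312), np.int64(327))
200 (np.int64(311), np.int64(325))
205 (np.int64(310), np.int64(324))
210 (np.int64(309), np.int64(323))
215 (np.int64(313), np.int64(322))
220 None
```

Lever is still closed, gauge unchanged, robot clear. Handing in.

```bash
python3 -c "
from bench import *
print(close_job())"
```

```text
the job is handed in; nothing more can be done
None
```

The red gauge is seated in the throat and the clamp lever is closed at its stop; the robot is clear and the job was handed in at about 18 s. No verdict came back.

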